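# Index the cookie decorating stand to its next stop

### The arm

A 6-joint arm with a two-finger parallel gripper is mounted at the origin on the work surface. World frame = base frame: x ahead of the robot, y to its left, z up, the work surface at z = 0. Lengths are in mm, angles in degrees, forces in N, time in s.
With the tool pointing down it reaches from about 300 to 850 mm from the base axis. Payload 4.2 kg.
Tool frame: the origin (TCP) lies midway between the tips of the shut fingers; the grasp point (between the pads) lies 19 mm behind it; z points along the fingers, x is the direction in which the jaws open and shut, and the axes are right-handed (so a half turn about z gives the same grasp; the last joint's range is limited). The gripper opens to 91 mm and grips with 3 to 60 N. Pads are 32 mm wide; open, the fingers measure 118 mm over their backs; the gripper's body (76 mm by 178 mm) begins 60 mm behind the grasp point.
Start: joints at [71.792, 18.312, 89.639, -0, 72.044, -1.146], TCP at [168.717, 549.707, 213.976] pointing down, gripper open.
Joint ranges: [-177.97, 177.97], [-48.28, 115.42], [12.27, 149.76], [-77.06, 257.06], [2.81, 150.46], [-146.56, 146.56]. Speed limits (degrees/s): [147.25, 147.25, 180, 180, 180, 180].

### API

Orientations are given as [roll, pitch, yaw] about the fixed x, y, z axes, in that order (R = Rz(yaw) Ry(pitch) Rx(roll)).
In Python, from workcell import env gives the robot as it stands. The module is installed in compiled form; this text tells all that it offers.
- The arm moves only by the tool drive_tool, never from a script. Its argument "series" is a list of rows, each a list of 3 entries, a list of its own where there are three numbers: the closure, from 0 (fully open) to 1 (shut), then the shift along the tool's x, y, z in mm, then the turn, a rotation vector about the tool's x, y, z in rad. In form: [[gripper, [dx, dy, dz], [rx, ry, rz]], ...]. A call has exactly 5 rows; each row is the pose to reach, as a shift and turn from the pose commanded when the call began, along the tool's axes at that moment; what a row does not reach only later rows make up. A row lasts 1/10 s, in which the tool goes at most 50 mm and 8.59 degrees, less where a joint would pass 70% of its speed; a pose out of reach is approached as far as the arm can. A call with a gripper value outside its range is refused whole. The fingers move at their own pace and stop on an object; "squeeze" is the grip in N (left out, the last holds). Time passes only in rows, so rows that repeat a pose let the fingers close, or fill a call up. It gives the time, the measured TCP pose, the force and the opening at its end, in the units of the state.
- env.state(): the state, without advancing time (a new reading comes with each control period).
- env.grab_frame(name): name is "side" or "top"; returns a dict with "image" (400x640x3 uint8, red, green, blue), "K" (3x3 intrinsics, pixels), "origin" and "orientation" of the camera in the world. Camera axes: x right, y down, z forward; pixel columns grow to the right and rows downward; lengths in mm; the calibration is good to about 2 mm. A picture is of the moment at which its call begins. There is no depth.
- env.job_done(): hands the job in, once; it reports no verdict.
The state is a dict: "time_s": time; "qpos": joint angles; "qvel": joint speeds; "effort": joint torques, N m; "ee_pos": TCP position; "ee_rot": TCP orientation; "force": force on the tool from outside, world axes, zero at the start; "torque": the same for the moment, N m; "gripper_width": finger opening in mm.
Only numpy, scipy, OpenCV 4.12 (cv2) and the standard library are available. Lean on these libraries where they do the work, as an engineer would, in place of code of your own. Each camera call takes 0.05 s, during which the arm holds its last target.

### The job

Move the cookie decorating stand on by one stop: draw its red pull ring up to free the spring pin, turn the platter counter-clockwise (seen from above) to the very next stop, and let the pin drop fully home there. Feel for the stop and do not strain the pin against its notch or the ring against the end of its pull; turn smoothly so that the gold-rimmed dish stays where it stands on the platter, and leave everything else alone.

Things in the scene. Friction and masses are not known exactly. Their poses are not given: they have to be found in the camera images.
- platter (a joint): turn of the platter, rad: 0 at the start (pin in its first stop), growing counter-clockwise seen from above; it turns endlessly either way. It turns stiffly: about 2 N pushed at the pull ring while that is drawn up, 3 to 5 N with the pin riding on the index ring.
- plunger (a joint): height of the red pull ring above home, m: 0 with the spring pin fully home in a stop; 0.006 to 0.007 when the pin stands on the plain face of the index ring between stops; 0.010 at the end of its pull, where a collar meets a hard stop. Its spring pushes down with 7 N at home, 13 N fully drawn.
- ring_centre (a point): centre of the red pull ring: a round loop, 34 mm outside and 18 mm inside diameter, 8 mm thick, standing upright near the platter's rim, 133 mm from the turning axis. x points outwards from that axis, y along the rim, counter-clockwise (the 8 mm thickness lies along y), z up. It rides on a dark boss 24 mm across, whose top is 23 mm below this point when the pin is home.
- turn_axis (a point): turning axis of the decorating stand, at the level of the platter's top face, 105 mm above the sideboard; z is the axis. The aluminium platter is 300 mm across, 8 mm thick with a skirt round its rim, and carries pressed cookies 15 mm high round it at 108 mm from the axis (none within 60 degrees of the pull ring).
- stand: foot of the stand, heavy and fixed; origin at the centre of its underside, z up. Hidden under the platter is an exchangeable fixed index ring with stops: square notches 10 mm wide, in a plain face. Spacing depends on the ring fitted: the next stop counter-clockwise lies 36 to 54 degrees after the first; it is felt when the pin drops in and meets the notch's side. The one after lies 45 degrees farther.
- lock_pin: steel spring pin below the pull ring, with its stop collar, hidden under the platter; it moves with the ring. Round-nosed, 8 mm in diameter, 7 mm deep in its notch. Loads over 40 N on the pin or collar damage it. Origin on the pin's axis, 23 mm below ring_centre; z up.
- dish_centre (a point): centre, half-way up, of the loose white ceramic dish with gold rim (90 mm across, 24 mm high, about 120 g) that stands on the platter.
- dish_spot (a point): point on the platter's top face, turning with it, 25 mm from the turning axis on the side away from the pull ring, over which the dish was set down to within 5 mm.
- cookie_press: bystander: metal cookie press lying down, about 280 mm long, 58 mm high, ratchet lever to one side; origin under its barrel.
- container: bystander: closed yellow plastic container with four snap latches, 205 x 150 x 73 mm; origin under its centre.
- footed_bowl: bystander: footed glass bowl, 136 mm across, 98 mm high; origin under its foot.
- nozzle_cup: bystander: blue cup with piping nozzles, 80 mm across, 95 mm high; origin under its centre.
Not all that is in view belongs to the job. Of the things like the part that bears dish_centre, leave any that is brown or turquoise; of the rest the smaller one is meant.

How it is judged (in metres and radians):
On the way, in this order (a step that is already met when the one before it is completed fails the run):
1. the ring is drawn up and the pin is out of its first stop (value of joint plunger above 0.006 m and value of joint platter below 0.25 rad), for 0.1 s.
2. the platter is turned away from the first stop, counter-clockwise (value of joint platter between 0.35 and 1.05 rad).
At the end, for the whole second after the job is handed in: The pin is home in the next stop counter-clockwise (pull ring within 2 mm of its home height, platter 0.55 to 1.02 rad on from the start and still), and the dish stands upright on the platter within 20 mm of dish_spot (value of joint plunger below 0.002 m and value of joint platter between 0.55 and 1.02 rad and velocity of joint platter between -0.05 and 0.05 rad/s and horizontal distance between dish_centre and dish_spot below 0.02 m and angle between dish_centre's own z axis and vertical below 0.15 rad); the robot touches nothing.
It fails at once if the pin is strained against its notch or index ring, or the ring against its pull stop: over 40 N (contact force between lock_pin and anything else above 40 N).
It fails at once if the dish slides more than 20 mm on the platter or tips (horizontal distance between dish_centre and dish_spot above 0.02 m or angle between dish_centre's own z axis and vertical above 0.3 rad).
It fails at once if a bystander is moved more than 20 mm (distance of any of cookie_press, container, footed_bowl, nozzle_cup from where it was at the start of the episode above 0.02 m).
It also fails if it takes over 48 s, if anything falls off the work surface, if the arm or the gripper's body presses on something with over 40 N, if the wrist force passes 120 N, or if a joint passes its speed limit or range.

## Working session

There is one attempt and no reset: what is moved stays moved. The work goes in short steps, Python scripts to look and compute and a tool call to move; the robot and the scene stay as the last step left them, time stands still between calls to the robot, and variables do not carry over. Pictures are saved under pics/ and viewed, and the job is handed in when it is done.

Besides the shell and the picture viewer there is one more tool, called after "Request:" by a JSON object that holds its "method" and its "body", one argument or row to a line. drive_tool: Moves the arm, as the interface text tells. Its arguments: {"type":"object","properties":{"series":{"type":"array","items":{"type":"array"}},"squeeze":{"type":"number"}},"required":["series"]}

```bash
mkdir -p pics; cat > h.py <<'E'
import numpy as np, cv2
from workcell import env
def grab(name,fn):
    f=env.grab_frame(name); cv2.imwrite('pics/'+fn,f['image'][:,:,::-1]); return f
E
python3 - <<'E'
from h import *
print(env.state())
for n in ('side','top'):
    f=grab(n,n+'0.png'); print(n,f['K'],f['origin'],f['orientation'])
    np.savez('pics/'+n+'0.npz',**{k:np.array(v) for k,v in f.items()})
E
```

```text
{'time_s': 0.0, 'qpos': array([ 7.17934099e+01,  1.83521958e+01,  8.97065553e+01, -1.28635538e-04,
        7.20432860e+01, -1.14467981e+00]), 'qvel': array([-0.05682878, -0.03163253,  0.07537567,  0.01187401,  0.0242768 ,
       -0.00178814]), 'effort': array([-2.86172733e-03, -4.12474179e+01, -2.31977820e+01,  7.22868950e-02,
        4.59645374e-02, -1.55901748e-04]), 'ee_pos': array([168.53846891, 549.2183017 , 213.11370656]), 'ee_rot': array([-1.79998084e+02,  1.02019208e-01,  7.29381312e+01]), 'force': array([-0.36207802, -1.23285261,  0.70980245]), 'torque': array([0.02847694, 0.00806933, 0.04578004]), 'gripper_width': 91.45653019739869}
side [[383.39169496   0.         320.34057829]
 [  0.         383.39169496 208.91160299]
 [  0.           0.           1.        ]] [ 136.33894396 -520.43890194  800.41708458] [-137.968679      0.56367125  -31.50245002]
top [[370.14876022   0.         325.85703998]
 [  0.         370.14876022 197.76172209]
 [  0.           0.           1.        ]] [ 333.77714212  -12.04398183 1207.55833538] [-174.36824322    1.70051208  -90.43490539]
```

View pics/side0.png

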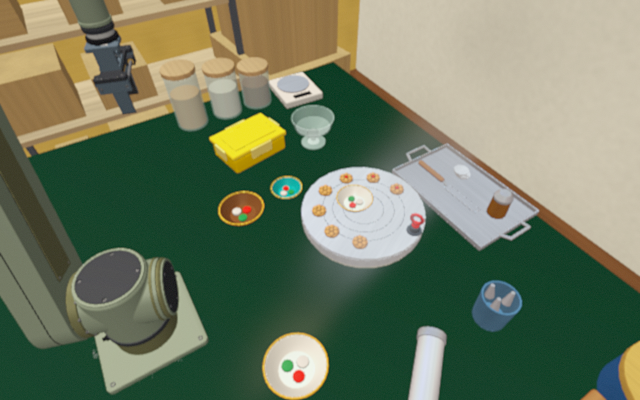

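View pics/top0.png

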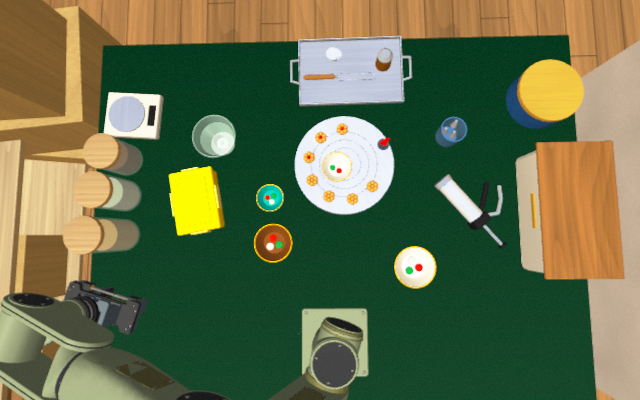

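The pictures show these candidates for the dish, in top-view pixels:
- White dish on the platter, (336,166).
- Larger white dish on the table, (415,267).
- Turquoise dish, (270,198), and brown dish, (273,243).

The smaller white one, on the platter, is meant. The red ring is at about (385,143) in top and (416,221) in side. Next I'll measure it and check a close crop.

```bash
cat >> h.py <<'E'
from scipy.spatial.transform import Rotation as R
def ray(f,px):
    d=np.linalg.inv(f['K'])@np.array([px[0],px[1],1.]); M=R.from_euler('xyz',f['orientation'],degrees=True).as_matrix()
    d=M@d; return np.array(f['origin'],float),d/np.linalg.norm(d)
def plane(f,px,z):
    o,d=ray(f,px); return o+d*(z-o[2])/d[2]
def proj(f,P):
    M=R.from_euler('xyz',f['orientation'],degrees=True).as_matrix()
    c=M.T@(np.array(P,float)-f['origin']); c=f['K']@c; return c[:2]/c[2]
def tri(f1,p1,f2,p2):
    o1,d1=ray(f1,p1);o2,d2=ray(f2,p2)
    t=np.linalg.lstsq(np.c_[d1,-d2],o2-o1,rcond=None)[0]
    a=o1+d1*t[0];b=o2+d2*t[1]; return (a+b)/2,np.linalg.norm(a-b)
def redmask(f,c,r):
    h=cv2.cvtColor(f['image'],cv2.COLOR_RGB2HSV); m=((h[...,0]<10)|(h[...,0]>170))&(h[...,1]>120)&(h[...,2]>80)
    k=np.zeros(m.shape,bool); k[c[1]-r:c[1]+r,c[0]-r:c[0]+r]=1; return m&k
def load(n): return dict(np.load('pics/%s.npz'%n))
E
cat > a.py <<'E'
from h import *
S,T=load('side0'),load('top0')
# platter rim in top: bright low-sat region
h=cv2.cvtColor(T['image'],cv2.COLOR_RGB2HSV)
m=((h[...,1]<70)&(h[...,2]>110)).astype(np.uint8); m[:113]=0;m[220:]=0;m[:,:285]=0;m[:,405:]=0
c=max(cv2.findContours(m,cv2.RETR_EXTERNAL,cv2.CHAIN_APPROX_NONE)[0],key=cv2.contourArea)
hull=cv2.convexHull(c)
P=np.array([plane(T,p[0],105)[:2] for p in hull])
A=np.c_[2*P,np.ones(len(P))];x=np.linalg.lstsq(A,(P**2).sum(1),rcond=None)[0]
r=np.sqrt(x[2]+x[0]**2+x[1]**2);print('axis top',x[:2],r, np.abs(np.hypot(*(P-x[:2]).T)-r).max())
for f,c0 in ((S,(416,221)),(T,(385,143))):
    m=redmask(f,c0,14); ys,xs=np.nonzero(m); print(xs.mean(),ys.mean(),xs.min(),xs.max(),ys.min(),ys.max(),m.sum())
    f['c']=((xs.min()+xs.max())/2,(ys.min()+ys.max())/2); f['m']=(xs.mean(),ys.mean())
for k in 'cm':
    p,e=tri(S,S[k],T,T[k]);print(k,p,e, np.hypot(*(p[:2]-x[:2])), np.degrees(np.arctan2(p[1]-x[1],p[0]-x[0])))
a=cv2.resize(S['image'][195:245,385:450],None,fx=6,fy=6,interpolation=cv2.INTER_CUBIC)
b=cv2.resize(T['image'][120:170,355:420],None,fx=6,fy=6,interpolation=cv2.INTER_CUBIC)
d=cv2.resize(S['image'][170:230,310:400],None,fx=4,fy=5,interpolation=cv2.INTER_CUBIC)
cv2.imwrite('pics/crop0.png',np.hstack([a,b])[:,:,::-1])
cv2.imwrite('pics/crop1.png',d[:,:,::-1])
E
python3 a.py
```

```text
axis top [543.99723004 -34.78938318] 150.93978943929295 0.7258769521307329
417.031746031746 222.14285714285714 412 422 214 227 63
384.4 141.33333333333334 379 390 137 145 60
c [ 605.52852323 -154.94052463  141.43048943] 2.902308757958731 134.99035829976432 -62.88229879854955
m [ 606.14410624 -155.49656713  135.8275706 ] 3.340211410204827 135.76619047724978 -62.758032129387544
```

View pics/crop0.png

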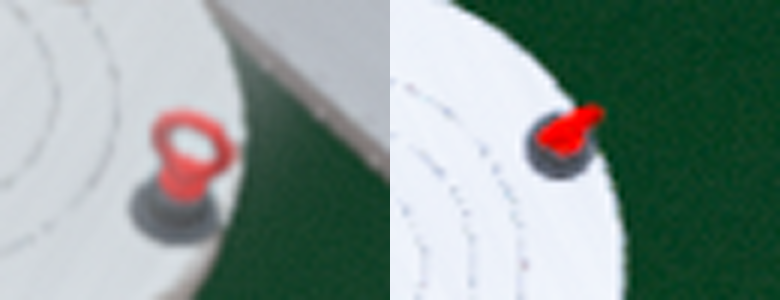

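View pics/crop1.png

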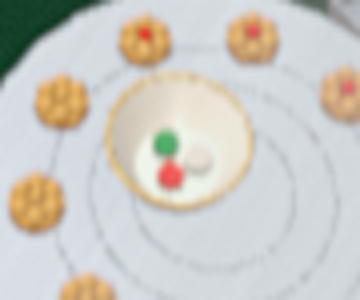

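```bash
cat > b.py <<'E'
from h import *
S,T=load('side0'),load('top0'); ax=np.array([544.0,-34.8])
def ell(f,box,c0):
    x0,y0,x1,y1=box
    h=cv2.cvtColor(f['image'],cv2.COLOR_RGB2HSV); m=((h[...,1]<60)&(h[...,2]>100)).astype(np.uint8); k=np.zeros_like(m);k[y0:y1,x0:x1]=m[y0:y1,x0:x1]
    return k
for px in ((417.2,219.2),(417,219.)):
    o,d=ray(S,px)
    for z in (130,135,140,145): 
        p=plane(S,px,z); v=p[:2]-ax; print('side',z,p[:2],np.hypot(*v),np.degrees(np.arctan2(v[1],v[0])))
for z in (105,110,115):
    p=plane(T,(383.3,144.2),z);v=p[:2]-ax;print('boss top',z,p[:2],np.hypot(*v),np.degrees(np.arctan2(v[1],v[0])))
    p=plane(S,(413.7,231),z);v=p[:2]-ax;print('boss side',z,p[:2],np.hypot(*v),np.degrees(np.arctan2(v[1],v[0])))
print('dish rim',plane(T,(336.5,166.5),129))
# side platter rim fit: points on far/left/right edge
for px in ((302,213),(425,213)): print(plane(S,px,105)[:2])
E
python3 b.py
```

```text
side 130 [ 618.11969901 -146.42862846] 133.99507630577563 -56.41644876300513
side 135 [ 614.52655702 -149.21801348] 134.4078757119662 -58.350576013083376
side 140 [ 610.93341504 -152.00739849] 134.9727984031519 -60.27068747773203
side 145 [ 607.34027305 -154.7967835 ] 135.6879443440509 -62.172678084181065
side 130 [ 618.13316021 -145.72656377] 133.4182446022466 -56.24485821738088
side 135 [ 614.53991783 -148.52118481] 133.82222491948386 -58.189157861784516
side 140 [ 610.94667544 -151.31580586] 134.37927804240937 -60.11954727475717
side 145 [ 607.35343306 -154.1104269 ] 135.08751032993243 -62.031849114744276
boss top 105 [ 603.69694272 -155.12508245] 134.319955465959 -63.61258825016564
boss side 105 [ 605.34327351 -155.60699593] 135.4892153300888 -63.07948956811542
boss top 110 [ 602.4728814 -154.4762229] 133.19713280653013 -63.9602213314869
boss side 110 [ 601.97116532 -158.23011171] 136.36586261187986 -64.84206112786734
boss top 115 [ 601.24882009 -153.82736335] 132.07929674632038 -64.31375190709345
boss side 115 [ 598.59905713 -160.85322749] 137.3698409445678 -66.58049520717327
dish rim [532.79889856 -12.95880491 129.        ]
[413.46393566  29.79513443]
[ 665.05419736 -127.41425215]
```

```bash
cat > c.py <<'E'
from h import *
S,T=load('side0'),load('top0'); ax=np.array([544.0,-34.8])
for z in (135,140,145,150):
    th=np.radians(-63); e=np.array([np.cos(th),np.sin(th)]); t=np.array([-e[1],e[0]])
    pts=[]
    for a in np.linspace(0,2*np.pi,60):
        for s in (-4,4): q=ax+e*(133+17*np.cos(a))+t*s; pts.append([*q,z+17*np.sin(a)])
    for n,f in (('S',S),('T',T)):
        pp=np.array([proj(f,p) for p in pts]); print(z,n,pp.min(0).round(1),pp.max(0).round(1),proj(f,[*(ax+e*133),z]).round(1))
E
python3 c.py
```

```text
135 S [407.1 215.3] [422.9 229. ] [415.  222.2]
135 T [378.2 137.3] [389.8 145.7] [383.9 141.5]
140 S [407.5 213.8] [423.3 227.6] [415.4 220.7]
140 T [378.3 136.8] [390.  145.3] [384.2 141.1]
145 S [407.8 212.3] [423.7 226.2] [415.7 219.3]
145 T [378.5 136.4] [390.2 144.9] [384.4 140.7]
150 S [408.2 210.8] [424.2 224.8] [416.1 217.8]
150 T [378.7 135.9] [390.5 144.5] [384.6 140.2]
```

```bash
cat >> h.py <<'E'
def delta(p,rpy,tgt,yaw):
    M=R.from_euler('xyz',rpy,degrees=True); G=R.from_euler('xyz',[180,0,yaw],degrees=True)
    return M.inv().apply(np.array(tgt,float)-p).round(1), (M.inv()*G).as_rotvec().round(4)
AX=np.array([544.0,-34.8])
def ringxy(deg,r=133): a=np.radians(deg); return AX+r*np.array([np.cos(a),np.sin(a)])
E
python3 - <<'E'
from h import *
print(ringxy(-63)); print(delta(np.array([168.717,549.707,213.976]),[180,0,72.938],[*ringxy(-63),230],27))
E
```

```text
[ 604.38073647 -153.30386772]
(array([-544.2,  622.8,  -16. ]), array([ 0.    , -0.    ,  0.8018]))
```

Request:
{"method": "drive_tool", "body": {
  "series": [
    [0,[-544,623,-16],[0,0,0.802]],
    [0,[-544,623,-16],[0,0,0.802]],
    [0,[-544,623,-16],[0,0,0.802]],
    [0,[-544,623,-16],[0,0,0.802]],
    [0,[-544,623,-16],[0,0,0.802]]
  ],
  "squeeze": 4
}}

```text
time_s: 0.6
ee_pos: [300.9, 335.4, 218.6]
ee_rot: [180.0, 0.0, 29.7]
force: [0.9, 0.1, -0.5]
gripper_width: 91.0
```

```bash
python3 - <<'E'
from h import *
s=env.state(); print(s['ee_pos'],s['ee_rot'],s['qpos']);print(delta(s['ee_pos'],s['ee_rot'],[*ringxy(-63),230],27))
E
```

```text
[300.88461478 335.38840604 218.556184  ] [1.79985965e+02 1.58137230e-02 2.96540093e+01] [ 4.66480322e+01  6.85001561e+00  1.04254257e+02 -9.43142936e-03
  6.89149525e+01  1.69974154e+01]
(array([ 22. , 574.8, -11.3]), array([0.0003, 0.0003, 0.0463]))
```

Request:
{"method": "drive_tool", "body": {
  "series": [
    [0,[22,575,-11],[0,0,0.046]],
    [0,[22,575,-11],[0,0,0.046]],
    [0,[22,575,-11],[0,0,0.046]],
    [0,[22,575,-11],[0,0,0.046]],
    [0,[22,575,-11],[0,0,0.046]]
  ]
}}

```text
time_s: 1.1
ee_pos: [434.0, 123.7, 223.5]
ee_rot: [-180.0, -0.0, 27.3]
force: [0.4, 1.0, -0.5]
gripper_width: 91.4
```

```bash
python3 - <<'E'
from h import *
s=env.state(); print(s['ee_pos'],s['ee_rot'],s['qpos']);print(delta(s['ee_pos'],s['ee_rot'],[*ringxy(-63),230],27))
E
```

```text
[434.00421777 123.72377337 223.50137651] [-1.79987162e+02 -5.57427586e-03  2.73231288e+01] [ 1.44411112e+01  6.69890000e+00  1.03689448e+02  1.46772386e-02
  6.96090805e+01 -1.28871318e+01]
(array([ 24.2, 324.3,  -6.6]), array([-0.0002, -0.0001,  0.0056]))
```

Request:
{"method": "drive_tool", "body": {
  "series": [
    [0,[24,324,-7],[0,0,0.006]],
    [0,[24,324,-7],[0,0,0.006]],
    [0,[24,324,-7],[0,0,0.006]],
    [0,[24,324,-7],[0,0,0.006]],
    [0,[24,324,-7],[0,0,0.006]]
  ]
}}

```text
time_s: 1.6
ee_pos: [564.8, -89.3, 228.6]
ee_rot: [-180.0, 0.0, 27.0]
force: [0.7, 0.2, 0.0]
gripper_width: 91.1
```

```bash
python3 - <<'E'
from h import *
s=env.state(); print(s['ee_pos'],s['ee_rot'],s['qpos']);print(delta(s['ee_pos'],s['ee_rot'],[*ringxy(-63),230],27))
E
```

```text
[564.84346069 -89.25161867 228.57266795] [-1.79960223e+02  1.99503860e-02  2.69571340e+01] [-1.01430028e+01  1.75524571e+01  8.86145253e+01  2.04977835e-02
  7.38729245e+01 -3.71058304e+01]
(array([ 6.2, 75. , -1.5]), array([-0.0007,  0.0003, -0.0007]))
```

Request:
{"method": "drive_tool", "body": {
  "series": [
    [0.5,[5,74,-1],[0,0,0]],
    [0.5,[5,74,-1],[0,0,0]],
    [0.5,[5,74,-1],[0,0,0]],
    [0.5,[5,74,-1],[0,0,0]],
    [0.5,[5,74,-1],[0,0,0]]
  ]
}}

```text
time_s: 2.1
ee_pos: [601.6, -149.7, 229.8]
ee_rot: [-179.9, 0.0, 27.0]
force: [-0.7, 0.1, -0.6]
gripper_width: 53.9
```

```bash
python3 - <<'E'
from h import *
f=grab('side','side1.png'); s=env.state(); print(s['ee_pos'],s['ee_rot'],s['gripper_width'],s['force'])
print(delta(s['ee_pos'],s['ee_rot'],[*ringxy(-63),230],27)); print(proj(f,s['ee_pos']))
a=cv2.resize(f['image'][130:250,350:490],None,fx=5,fy=5,interpolation=cv2.INTER_CUBIC);cv2.imwrite('pics/c1.png',a[:,:,::-1])
f=grab('top','top1.png')
a=cv2.resize(f['image'][90:210,310:450],None,fx=5,fy=5,interpolation=cv2.INTER_CUBIC);cv2.imwrite('pics/c2.png',a[:,:,::-1])
E
```

```text
[ 601.72471434 -149.58388349  230.06536053] [-1.79960091e+02  6.53379676e-03  2.70634369e+01] 50.289779807115266 [0.44645597 0.68134644 0.58048296]
(array([0.7, 4.5, 0.1]), array([-0.0007,  0.0001,  0.0011]))
[420.7344821  192.07840784]
```

View pics/c1.png

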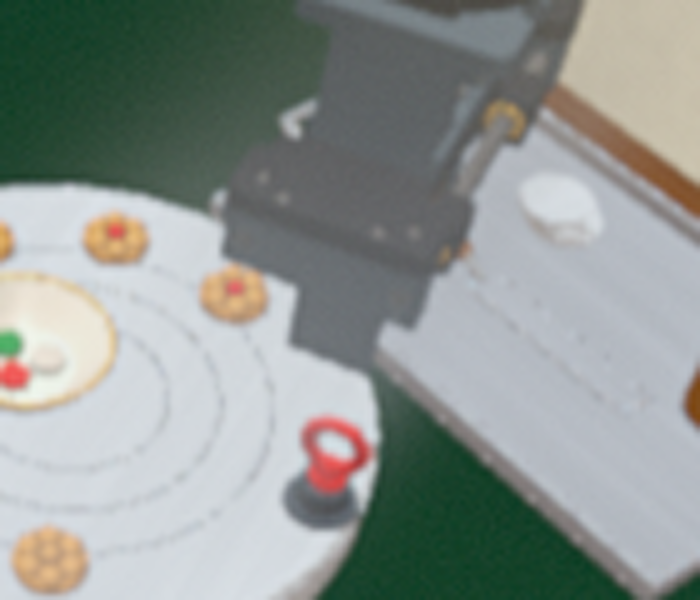

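View pics/c2.png

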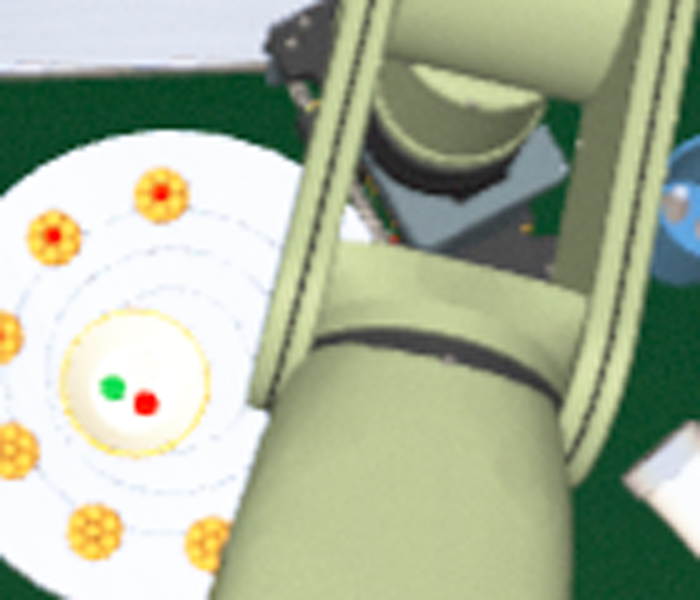

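Request:
{"method": "drive_tool", "body": {
  "series": [
    [0.6,[0.5,1,20],[0,0,0]],
    [0.6,[0.5,1,45],[0,0,0]],
    [0.6,[0.5,1,70],[0,0,0]],
    [0.6,[0.5,1,82],[0,0,0]],
    [0.6,[0.5,1,82],[0,0,0]]
  ]
}}

```text
time_s: 2.7
ee_pos: [602.1, -150.6, 146.5]
ee_rot: [-179.9, 0.1, 27.0]
force: [0.6, -0.3, -0.8]
gripper_width: 36.4
```

```bash
python3 - <<'E'
from h import *
f=grab('side','side2.png'); s=env.state(); print(s['ee_pos'],s['ee_rot'],s['gripper_width'],s['force'])
v=s['ee_pos'][:2]-AX;print(np.hypot(*v),np.degrees(np.arctan2(v[1],v[0])),proj(f,s['ee_pos']))
a=cv2.resize(f['image'][150:250,360:480],None,fx=6,fy=6,interpolation=cv2.INTER_CUBIC);cv2.imwrite('pics/c3.png',a[:,:,::-1])
E
```

```text
[ 603.1192008 -151.0067506  148.0107934] [-1.79971951e+02  2.12354128e-02  2.70311711e+01] 36.24725645240452 [ 0.59949744 -0.40557865  0.11108876]
130.38055372428713 -63.0356689389042 [414.86210373 217.99230172]
```

View pics/c3.png

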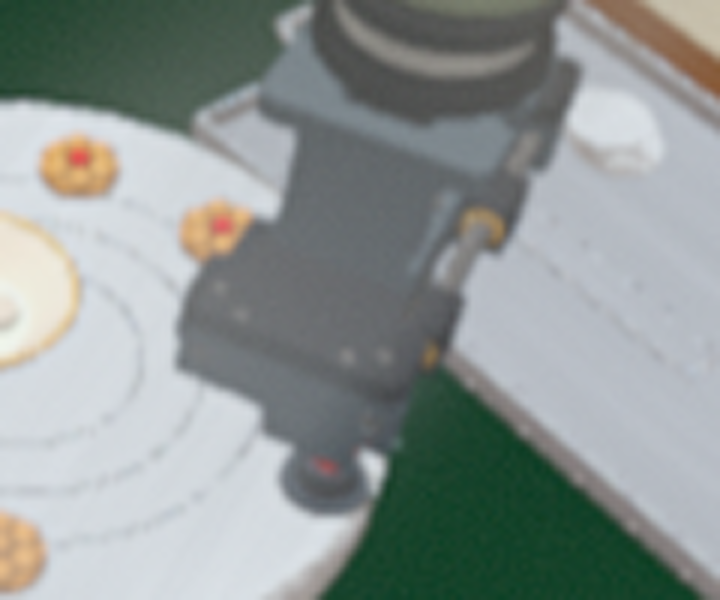

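Request:
{"method": "drive_tool", "body": {
  "series": [
    [0.6,[0.5,3,5],[0,0,0]],
    [0.6,[0.5,3,10],[0,0,0]],
    [0.6,[0.5,3,15],[0,0,0]],
    [0.6,[0.5,3,19],[0,0,0]],
    [0.6,[0.5,3,19],[0,0,0]]
  ]
}}

```text
time_s: 3.25
ee_pos: [604.6, -154.0, 128.2]
ee_rot: [-179.9, 0.1, 27.0]
force: [-0.4, 0.9, -0.6]
gripper_width: 36.7
```

```bash
cat > st.py <<'E'
from h import *
s=env.state(); v=s['ee_pos'][:2]-AX; a=np.arctan2(v[1],v[0]); e=np.array([np.cos(a),np.sin(a)]);t=np.array([-e[1],e[0]])
F=s['force'];print('t',round(s['time_s'],2),'pos',s['ee_pos'].round(1),'rot',s['ee_rot'].round(2),'w',round(s['gripper_width'],2),'r %.1f ang %.2f'%(np.hypot(*v),np.degrees(a)),'Ftan %.1f Frad %.1f Fz %.1f'%(F[:2]@t,F[:2]@e,F[2]),'T',s['torque'].round(2))
E
python3 st.py
```

```text
t 3.25 pos [ 604.6 -154.   128.2] rot [-1.7994e+02  5.0000e-02  2.6980e+01] w 36.68 r 133.7 ang -63.03 Ftan 0.0 Frad -1.0 Fz -0.6 T [-0.08  0.01  0.  ]
```

Request:
{"method": "drive_tool", "body": {
  "series": [
    [0.7,[0,0,0],[0,0,0]],
    [0.8,[0,0,0],[0,0,0]],
    [0.85,[0,0,0],[0,0,0]],
    [0.9,[0,0,0],[0,0,0]],
    [1,[0,0,0],[0,0,0]]
  ],
  "squeeze": 3
}}

```text
time_s: 3.75
ee_pos: [605.4, -154.0, 129.1]
ee_rot: [180.0, -0.0, 27.0]
force: [0.5, -0.2, -0.1]
gripper_width: 11.7
```

```bash
python3 st.py
```

```text
t 3.75 pos [ 605.4 -154.   129.1] rot [ 1.7998e+02 -4.0000e-02  2.6990e+01] w 11.75 r 134.1 ang -62.76 Ftan 0.3 Frad 0.4 Fz -0.1 T [-0.01 -0.03 -0.04]
```

Request:
{"method": "drive_tool", "body": {
  "series": [
    [1,[0,0,0],[0,0,0]],
    [1,[0,0,0],[0,0,0]],
    [1,[0,0,0],[0,0,0]],
    [1,[0,0,0],[0,0,0]],
    [1,[0,0,0],[0,0,0]]
  ]
}}

```text
time_s: 4.25
ee_pos: [605.3, -154.0, 129.1]
ee_rot: [180.0, -0.0, 27.0]
force: [0.7, 0.5, 0.6]
gripper_width: 11.5
```

```bash
python3 st.py
```

```text
t 4.25 pos [ 605.3 -154.   129.1] rot [ 1.7999e+02 -4.0000e-02  2.6990e+01] w 11.54 r 134.1 ang -62.78 Ftan 0.9 Frad -0.1 Fz 0.6 T [ 0.07 -0.17 -0.03]
```

Request:
{"method": "drive_tool", "body": {
  "series": [
    [1,[0.5,0,0],[0,0,0]],
    [1,[1,0,0],[0,0,0]],
    [1,[1,0,0],[0,0,0]],
    [1,[1,0,0],[0,0,0]],
    [1,[1,0,0],[0,0,0]]
  ]
}}

```text
time_s: 4.75
ee_pos: [605.8, -153.8, 129.0]
ee_rot: [180.0, 0.0, 27.0]
force: [-1.2, -1.6, 2.2]
gripper_width: 11.5
```

```bash
python3 st.py
```

```text
t 4.75 pos [ 605.8 -153.8  129. ] rot [1.800e+02 2.000e-02 2.698e+01] w 11.5 r 134.1 ang -62.57 Ftan -1.8 Frad 0.9 Fz 2.2 T [-0.25  0.27 -0.01]
```

Request:
{"method": "drive_tool", "body": {
  "series": [
    [1,[-0.6,0,0],[0,0,0]],
    [1,[-0.6,0,0],[0,0,-0.02]],
    [1,[-0.6,0,0],[0,0,-0.04]],
    [1,[-0.6,0,0],[0,0,-0.04]],
    [1,[-0.6,0,0],[0,0,-0.04]]
  ]
}}

```text
time_s: 5.25
ee_pos: [605.7, -153.8, 129.0]
ee_rot: [180.0, -0.0, 29.3]
force: [-0.3, -0.8, 2.5]
gripper_width: 11.4
```

```bash
python3 st.py
```

```text
t 5.25 pos [ 605.7 -153.8  129. ] rot [ 1.7999e+02 -3.0000e-02  2.9280e+01] w 11.4 r 134.0 ang -62.60 Ftan -0.6 Frad 0.6 Fz 2.5 T [-0.13 -0.04 -0.01]
```

Request:
{"method": "drive_tool", "body": {
  "series": [
    [0.8,[0,0,0],[0,0,0.02]],
    [0.8,[0,0,-3],[0,0,0.04]],
    [0.8,[0,0,-6],[0,0,0.04]],
    [0.85,[0,0,-6],[0,0,0.04]],
    [1,[0,0,-6],[0,0,0.04]]
  ]
}}

```text
time_s: 5.75
ee_pos: [605.5, -153.8, 135.0]
ee_rot: [-180.0, -0.0, 27.0]
force: [-0.3, -0.2, 0.9]
gripper_width: 8.7
```

```bash
python3 st.py
```

```text
t 5.75 pos [ 605.5 -153.8  135. ] rot [-1.800e+02 -1.000e-02  2.699e+01] w 8.69 r 134.0 ang -62.69 Ftan -0.3 Frad 0.0 Fz 0.9 T [ 0.08 -0.27 -0.05]
```

Request:
{"method": "drive_tool", "body": {
  "series": [
    [1,[0,0,0],[0,0,0]],
    [1,[0,0,0],[0,0,0]],
    [1,[0,0,0],[0,0,0]],
    [1,[0,0,0],[0,0,0]],
    [1,[0,0,0],[0,0,0]]
  ]
}}

```text
time_s: 6.25
ee_pos: [605.5, -153.8, 135.0]
ee_rot: [-180.0, -0.0, 27.0]
force: [-0.1, 1.0, 1.7]
gripper_width: 7.7
```

```bash
python3 st.py
```

```text
t 6.25 pos [ 605.5 -153.8  135. ] rot [-1.800e+02 -2.000e-02  2.698e+01] w 7.73 r 134.0 ang -62.66 Ftan 0.4 Frad -1.0 Fz 1.7 T [ 0.   -0.04 -0.09]
```

Request:
{"method": "drive_tool", "body": {
  "series": [
    [1,[0,0,0],[0,0,0]],
    [1,[0,0,0],[0,0,0]],
    [1,[0,0,0],[0,0,0]],
    [1,[0,0,0],[0,0,0]],
    [1,[0,0,0],[0,0,0]]
  ],
  "squeeze": 35
}}

```text
time_s: 6.75
ee_pos: [605.6, -153.8, 135.0]
ee_rot: [-180.0, -0.0, 27.0]
force: [0.3, 1.3, 0.4]
gripper_width: 7.3
```

```bash
python3 st.py
```

```text
t 6.75 pos [ 605.6 -153.8  135. ] rot [-1.800e+02 -2.000e-02  2.698e+01] w 7.34 r 134.0 ang -62.64 Ftan 0.8 Frad -1.1 Fz 0.4 T [ 0.09 -0.17 -0.28]
```

Request:
{"method": "drive_tool", "body": {
  "series": [
    [1,[0,0,-1],[0,0,0]],
    [1,[0,0,-2],[0,0,0]],
    [1,[0,0,-3],[0,0,0]],
    [1,[0,0,-4],[0,0,0]],
    [1,[0,0,-4],[0,0,0]]
  ]
}}

```text
time_s: 7.25
ee_pos: [605.4, -153.8, 138.3]
ee_rot: [-180.0, 0.0, 27.0]
force: [3.9, 0.3, -10.2]
gripper_width: 7.2
```

```bash
python3 st.py
```

```text
t 7.25 pos [ 605.4 -153.8  138.3] rot [-1.7997e+02  2.0000e-02  2.6980e+01] w 7.16 r 133.9 ang -62.71 Ftan 3.6 Frad 1.5 Fz -10.2 T [-0.04 -0.81 -0.29]
```

Request:
{"method": "drive_tool", "body": {
  "series": [
    [1,[0.2,0,-1],[0,0,0]],
    [1,[0.3,0,-2],[0,0,0]],
    [1,[0.3,0,-3],[0,0,0]],
    [1,[0.3,0,-4],[0,0,0]],
    [1,[0.3,0,-4],[0,0,0]]
  ]
}}

```text
time_s: 7.75
ee_pos: [605.4, -153.8, 142.8]
ee_rot: [-180.0, 0.0, 27.0]
force: [3.4, -1.1, -12.1]
gripper_width: 7.6
```

```bash
python3 st.py
```

```text
t 7.75 pos [ 605.4 -153.8  142.8] rot [-1.7998e+02  4.0000e-02  2.6990e+01] w 7.6 r 133.9 ang -62.72 Ftan 2.5 Frad 2.5 Fz -12.1 T [-0.18 -0.62 -0.27]
```

Request:
{"method": "drive_tool", "body": {
  "series": [
    [1,[1.16,0,-0.4],[0,0,-0.0087]],
    [1,[3.48,-0.05,-0.4],[0,0,-0.0262]],
    [1,[6.96,-0.18,-0.4],[0,0,-0.0524]],
    [1,[11.59,-0.5,-0.4],[0,0,-0.0873]],
    [1,[13.9,-0.73,-0.4],[0,0,-0.1047]]
  ]
}}

```text
time_s: 8.25
ee_pos: [618.0, -146.7, 143.2]
ee_rot: [180.0, 0.0, 33.1]
force: [0.6, -2.0, -12.2]
gripper_width: 7.4
```

```bash
python3 st.py
```

```text
t 8.25 pos [ 618.  -146.7  143.2] rot [1.800e+02 3.000e-02 3.314e+01] w 7.36 r 134.2 ang -56.50 Ftan -0.6 Frad 2.0 Fz -12.2 T [-0.48 -0.34 -0.27]
```

Request:
{"method": "drive_tool", "body": {
  "series": [
    [1,[2.32,-0.02,0],[0,0,-0.0175]],
    [1,[6.96,-0.18,0],[0,0,-0.0524]],
    [1,[12.75,-0.61,0],[0,0,-0.096]],
    [1,[18.51,-1.29,0],[0,0,-0.1396]],
    [1,[23.1,-2.02,0],[0,0,-0.1745]]
  ]
}}

```text
time_s: 8.75
ee_pos: [636.6, -132.4, 143.3]
ee_rot: [180.0, -0.0, 43.2]
force: [2.9, -2.5, -13.1]
gripper_width: 7.5
```

```bash
python3 st.py
```

```text
t 8.75 pos [ 636.6 -132.4  143.3] rot [179.97  -0.    43.17] w 7.49 r 134.5 ang -46.52 Ftan 0.4 Frad 3.8 Fz -13.1 T [-0.61 -0.5  -0.26]
```

Request:
{"method": "drive_tool", "body": {
  "series": [
    [1,[4.64,-0.08,0],[0,0,-0.0349]],
    [1,[9.28,-0.32,0],[0,0,-0.0698]],
    [1,[13.9,-0.73,0],[0,0,-0.1047]],
    [1,[18.51,-1.29,0],[0,0,-0.1396]],
    [1,[20.81,-1.64,0],[0,0,-0.1571]]
  ]
}}

```text
time_s: 9.25
ee_pos: [650.9, -116.9, 143.5]
ee_rot: [179.9, -0.0, 52.2]
force: [3.4, -4.0, -12.9]
gripper_width: 7.7
```

```bash
python3 st.py
```

```text
t 9.25 pos [ 650.9 -116.9  143.5] rot [ 1.7993e+02 -2.0000e-02  5.2150e+01] w 7.71 r 134.8 ang -37.53 Ftan -1.1 Frad 5.1 Fz -12.9 T [-0.69 -0.65 -0.17]
```

Request:
{"method": "drive_tool", "body": {
  "series": [
    [1,[3.48,0.2,0],[0,0,-0.0262]],
    [1,[8.12,0.2,0],[0,0,-0.0611]],
    [1,[12.75,-0.1,0],[0,0,-0.096]],
    [1,[15.1,-0.3,0],[0,0,-0.1134]],
    [1,[15.1,-0.3,0],[0,0,-0.1134]]
  ]
}}

```text
time_s: 9.75
ee_pos: [659.8, -104.3, 143.4]
ee_rot: [180.0, -0.1, 58.6]
force: [4.7, -0.7, -12.0]
gripper_width: 7.6
```

```bash
cat > look.py <<'E'
import sys
from h import *
n=sys.argv[1]
f=grab('side',n+'.png'); np.savez('pics/'+n+'.npz',**{k:np.array(v) for k,v in f.items()}); s=env.state()
u,v=proj(f,s['ee_pos']).astype(int); print('tcp px',u,v)
a=cv2.resize(f['image'][v-60:v+50,u-110:u+30],None,fx=5,fy=5,interpolation=cv2.INTER_CUBIC);cv2.imwrite('pics/%sc.png'%n,a[:,:,::-1])
E
python3 st.py; python3 look.py s3
```

```text
t 9.75 pos [ 659.8 -104.3  143.4] rot [ 1.7998e+02 -7.0000e-02  5.8550e+01] w 7.57 r 135.0 ang -30.97 Ftan 1.8 Frad 4.4 Fz -12.0 T [-0.15 -0.92 -0.05]
tcp px 419 196
```

View pics/s3c.png

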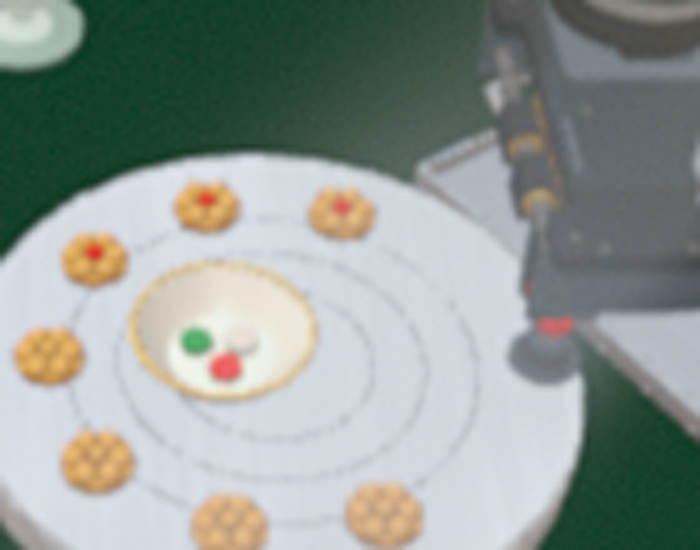

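Request:
{"method": "drive_tool", "body": {
  "series": [
    [1,[0,0.3,0.6],[0,0,0]],
    [1,[0,0.3,1.2],[0,0,0]],
    [1,[0,0.3,1.8],[0,0,0]],
    [1,[0,0.3,1.8],[0,0,0]],
    [1,[0,0.3,1.8],[0,0,0]]
  ]
}}

```text
time_s: 10.3
ee_pos: [659.5, -104.9, 141.8]
ee_rot: [-180.0, -0.0, 58.5]
force: [3.9, 1.2, -9.8]
gripper_width: 7.5
```

```bash
python3 st.py
```

```text
t 10.3 pos [ 659.5 -104.9  141.8] rot [-1.7999e+02 -5.0000e-02  5.8470e+01] w 7.5 r 135.1 ang -31.24 Ftan 3.1 Frad 2.7 Fz -9.8 T [ 0.21 -0.74 -0.16]
```

Request:
{"method": "drive_tool", "body": {
  "series": [
    [0.88,[0,0,0.2],[0,0,0]],
    [0.84,[0,0,0.2],[0,0,0]],
    [0.8,[0,0,0],[0,0,0]],
    [0.8,[0,0,-5],[0,0,0]],
    [0.8,[0,0,-16],[0,0,0]]
  ],
  "squeeze": 20
}}

```text
time_s: 10.8
ee_pos: [658.9, -105.2, 157.8]
ee_rot: [-179.9, 0.0, 58.5]
force: [-0.0, 0.2, -0.5]
gripper_width: 18.4
```

```bash
python3 st.py; python3 look.py s4
```

```text
t 10.8 pos [ 658.9 -105.2  157.8] rot [-1.7992e+02  4.0000e-02  5.8480e+01] w 18.39 r 134.7 ang -31.51 Ftan 0.2 Frad -0.1 Fz -0.5 T [-0.01 -0.   -0.01]
tcp px 421 192
```

View pics/s4c.png

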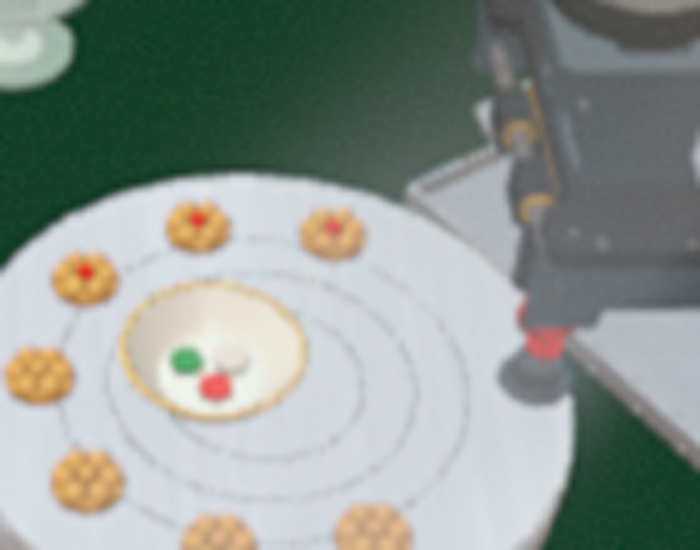

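Request:
{"method": "drive_tool", "body": {
  "series": [
    [0.8,[0,0,-5],[0,0,0]],
    [0.9,[0,0,-5],[0,0,0]],
    [1,[0,0,-5],[0,0,0]],
    [1,[0,0,-5],[0,0,0]],
    [1,[0,0,-5],[0,0,0]]
  ],
  "squeeze": 3
}}

```text
time_s: 11.35
ee_pos: [659.7, -105.1, 162.8]
ee_rot: [180.0, -0.0, 58.5]
force: [0.6, 0.2, 4.2]
gripper_width: 7.7
```

```bash
python3 st.py
```

```text
t 11.35 pos [ 659.7 -105.1  162.8] rot [ 1.7997e+02 -3.0000e-02  5.8480e+01] w 7.67 r 135.4 ang -31.28 Ftan 0.5 Frad 0.4 Fz 4.2 T [ 0.12 -0.03 -0.07]
```

Request:
{"method": "drive_tool", "body": {
  "series": [
    [1,[0,0,-1],[0,0,0]],
    [1,[0,0,-2],[0,0,0]],
    [1,[0,0,-2],[0,0,0]],
    [1,[0,0,-2],[0,0,0]],
    [1,[0,0,-2],[0,0,0]]
  ]
}}

```text
time_s: 11.85
ee_pos: [659.3, -105.0, 163.9]
ee_rot: [-179.9, -0.0, 58.5]
force: [2.9, 1.1, -4.2]
gripper_width: 7.4
```

```bash
python3 st.py
```

```text
t 11.85 pos [ 659.3 -105.   163.9] rot [-179.94   -0.     58.48] w 7.42 r 135.0 ang -31.32 Ftan 2.5 Frad 1.9 Fz -4.2 T [ 0.16 -0.44  0.01]
```

Request:
{"method": "drive_tool", "body": {
  "series": [
    [1,[0,0,-1],[0,0,0]],
    [1,[0,0,-2],[0,0,0]],
    [1,[0,0,-2],[0,0,0]],
    [1,[0,0,-2],[0,0,0]],
    [1,[0,0,-2],[0,0,0]]
  ]
}}

```text
time_s: 12.35
ee_pos: [659.7, -105.4, 167.9]
ee_rot: [179.9, -0.0, 58.5]
force: [-1.0, 0.7, 5.4]
gripper_width: 0.3
```

```bash
python3 st.py
```

```text
t 12.35 pos [ 659.7 -105.4  167.9] rot [ 1.7991e+02 -3.0000e-02  5.8480e+01] w 0.3 r 135.5 ang -31.38 Ftan 0.1 Frad -1.3 Fz 5.4 T [0.28 0.13 0.01]
```

Request:
{"method": "drive_tool", "body": {
  "series": [
    [0.95,[0,0,-2],[0,0,0]],
    [0.85,[0,0,-2],[0,0,0]],
    [0.82,[0,0,-1],[0,0,0]],
    [0.82,[0,0,3],[0,0,0]],
    [0.82,[0,0,5.2],[0,0,0]]
  ],
  "squeeze": 10
}}

```text
time_s: 12.85
ee_pos: [659.1, -105.2, 160.4]
ee_rot: [-179.9, 0.0, 58.5]
force: [-0.2, -0.8, -0.8]
gripper_width: 16.3
```

```bash
python3 st.py
```

```text
t 12.85 pos [ 659.1 -105.2  160.4] rot [-1.7993e+02  3.0000e-02  5.8480e+01] w 16.31 r 134.9 ang -31.45 Ftan -0.8 Frad 0.3 Fz -0.8 T [0.02 0.02 0.  ]
```

Request:
{"method": "drive_tool", "body": {
  "series": [
    [0.9,[0,0,0],[0,0,0]],
    [1,[0,0,0],[0,0,0]],
    [1,[0,0,0],[0,0,0]],
    [1,[0,0,0],[0,0,0]],
    [1,[0,0,0],[0,0,0]]
  ],
  "squeeze": 3.5
}}

```text
time_s: 13.35
ee_pos: [659.2, -105.1, 160.9]
ee_rot: [-179.9, 0.0, 58.5]
force: [-0.3, -0.5, -3.3]
gripper_width: 7.9
```

```bash
python3 st.py
```

```text
t 13.35 pos [ 659.2 -105.1  160.9] rot [-1.7995e+02  2.0000e-02  5.8480e+01] w 7.95 r 135.0 ang -31.41 Ftan -0.6 Frad 0.0 Fz -3.3 T [-0.02 -0.01 -0.01]
```

Request:
{"method": "drive_tool", "body": {
  "series": [
    [1,[0.93,0,-1.5],[0,0,-0.007]],
    [1,[1.86,0,-1.7],[0,0,-0.014]],
    [1,[2.79,0,-1.7],[0,0,-0.021]],
    [1,[3.71,0,-1.7],[0,0,-0.028]],
    [1,[4.64,0,-1.7],[0,0,-0.035]]
  ]
}}

```text
time_s: 13.85
ee_pos: [661.4, -101.5, 162.7]
ee_rot: [-179.9, 0.1, 60.5]
force: [-2.0, -2.0, -5.0]
gripper_width: 7.7
```

```bash
python3 st.py; python3 look.py s5
```

```text
t 13.85 pos [ 661.4 -101.5  162.7] rot [-1.7994e+02  5.0000e-02  6.0520e+01] w 7.72 r 135.0 ang -29.59 Ftan -2.7 Frad -0.7 Fz -5.0 T [-0.6   0.51  0.01]
tcp px 421 190
```

View pics/s5c.png

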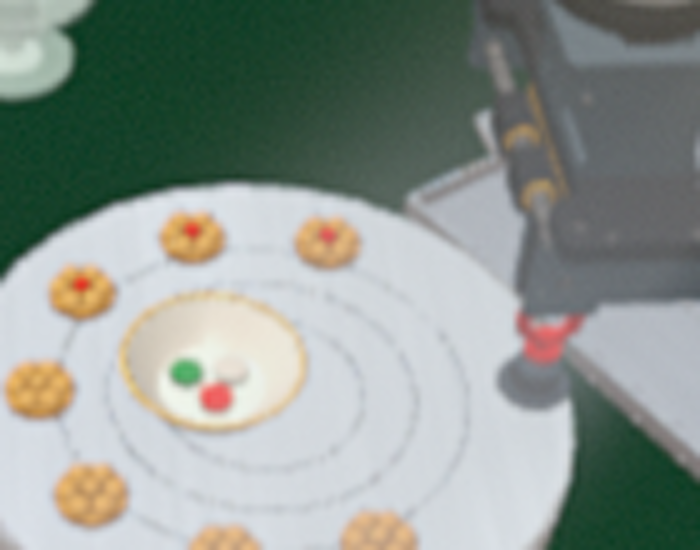

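Request:
{"method": "drive_tool", "body": {
  "series": [
    [1,[0.7,0,0],[0,0,-0.0052]],
    [1,[1.39,0,0],[0,0,-0.0105]],
    [1,[2.09,0,0],[0,0,-0.0157]],
    [1,[2.79,0,0],[0,0,-0.0209]],
    [1,[3.48,0,0],[0,0,-0.0262]]
  ]
}}

```text
time_s: 14.4
ee_pos: [663.5, -98.1, 163.0]
ee_rot: [-180.0, -0.0, 62.0]
force: [-3.8, -1.9, -4.3]
gripper_width: 7.9
```

```bash
python3 st.py
```

```text
t 14.4 pos [663.5 -98.1 163. ] rot [-179.97   -0.     62.01] w 7.92 r 135.2 ang -27.90 Ftan -3.4 Frad -2.4 Fz -4.3 T [-0.4   0.59 -0.01]
```

Request:
{"method": "drive_tool", "body": {
  "series": [
    [1,[0.7,0,0.2],[0,0,-0.0052]],
    [1,[1.39,-0.1,0.4],[0,0,-0.0105]],
    [1,[2.09,-0.1,0.4],[0,0,-0.0157]],
    [1,[2.79,-0.1,0.4],[0,0,-0.0209]],
    [1,[3.48,-0.1,0.4],[0,0,-0.0262]]
  ]
}}

```text
time_s: 14.9
ee_pos: [665.1, -95.0, 162.8]
ee_rot: [180.0, -0.0, 63.5]
force: [-3.8, -2.2, -2.2]
gripper_width: 8.0
```

```bash
python3 st.py
```

```text
t 14.9 pos [665.1 -95.  162.8] rot [180.    -0.    63.52] w 7.97 r 135.3 ang -26.44 Ftan -3.6 Frad -2.4 Fz -2.2 T [-0.46  0.78  0.04]
```

Request:
{"method": "drive_tool", "body": {
  "series": [
    [1,[0.7,-0.1,0],[0,0,-0.0052]],
    [1,[1.39,-0.2,0],[0,0,-0.0105]],
    [1,[2.09,-0.2,0],[0,0,-0.0157]],
    [1,[2.79,-0.2,0],[0,0,-0.0209]],
    [1,[3.48,-0.2,0],[0,0,-0.0262]]
  ]
}}

```text
time_s: 15.4
ee_pos: [666.7, -91.9, 162.8]
ee_rot: [180.0, -0.0, 65.0]
force: [-3.8, -2.6, -1.4]
gripper_width: 8.0
```

```bash
python3 st.py
```

```text
t 15.4 pos [666.7 -91.9 162.8] rot [ 1.7998e+02 -1.0000e-02  6.5020e+01] w 7.96 r 135.3 ang -24.96 Ftan -4.0 Frad -2.3 Fz -1.4 T [-0.55  0.76  0.01]
```

Request:
{"method": "drive_tool", "body": {
  "series": [
    [1,[0.7,-0.1,0],[0,0,-0.0052]],
    [1,[1.39,-0.2,0],[0,0,-0.0105]],
    [1,[2.09,-0.2,0],[0,0,-0.0157]],
    [1,[2.79,-0.2,0],[0,0,-0.0209]],
    [1,[3.48,-0.2,0],[0,0,-0.0262]]
  ]
}}

```text
time_s: 15.9
ee_pos: [668.1, -88.7, 162.8]
ee_rot: [180.0, -0.0, 66.5]
force: [-3.1, -2.9, -0.3]
gripper_width: 7.9
```

```bash
python3 st.py
```

```text
t 15.9 pos [668.1 -88.7 162.8] rot [ 1.7996e+02 -1.0000e-02  6.6520e+01] w 7.9 r 135.3 ang -23.49 Ftan -3.9 Frad -1.7 Fz -0.3 T [-0.68  0.65 -0.04]
```

Request:
{"method": "drive_tool", "body": {
  "series": [
    [1,[0.7,-0.1,0],[0,0,-0.0052]],
    [1,[1.39,-0.2,0],[0,0,-0.0105]],
    [1,[2.09,-0.2,0],[0,0,-0.0157]],
    [1,[2.79,-0.2,0],[0,0,-0.0209]],
    [1,[3.48,-0.2,0],[0,0,-0.0262]]
  ]
}}

```text
time_s: 16.4
ee_pos: [670.1, -84.3, 163.0]
ee_rot: [179.9, -0.2, 68.0]
force: [-0.2, 0.9, -0.5]
gripper_width: 1.2
```

```bash
python3 st.py
```

```text
t 16.4 pos [670.1 -84.3 163. ] rot [ 1.7991e+02 -1.7000e-01  6.8000e+01] w 1.18 r 135.5 ang -21.43 Ftan 0.8 Frad -0.6 Fz -0.5 T [-0.   -0.06 -0.05]
```

```bash
python3 look.py s6
```

```text
tcp px 418 184
```

View pics/s6c.png

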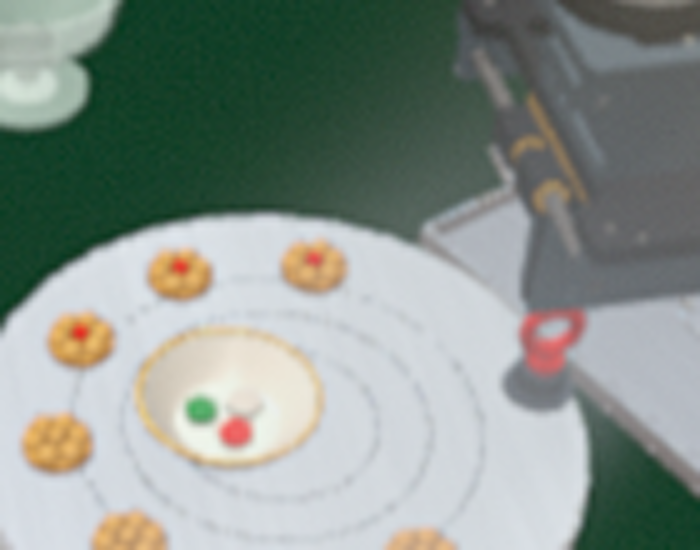

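The ring has slipped below the fingertips, so the pin has dropped. I'll back straight off and measure.

Request:
{"method": "drive_tool", "body": {
  "series": [
    [1,[0,0,-5],[0,0,0]],
    [1,[0,0,-20],[0,0,0]],
    [1,[0,0,-50],[0,0,0]],
    [1,[0,0,-80],[0,0,0]],
    [1,[0,0,-80],[0,0,0]]
  ]
}}

```text
time_s: 16.95
ee_pos: [671.8, -85.1, 248.8]
ee_rot: [179.4, -0.2, 68.0]
force: [-0.3, 0.2, -0.9]
gripper_width: 0.6
```

Request:
{"method": "drive_tool", "body": {
  "series": [
    [1,[-50,0,0],[0,0,0]],
    [1,[-100,0,0],[0,0,0]],
    [1,[-150,0,0],[0,0,0]],
    [1,[-200,0,0],[0,0,0]],
    [1,[-200,0,0],[0,0,0]]
  ]
}}

```text
time_s: 17.45
ee_pos: [591.8, -276.1, 242.5]
ee_rot: [180.0, 0.1, 67.6]
force: [1.1, 0.4, 0.1]
gripper_width: 0.5
```

```bash
cat > d.py <<'E'
from h import *
import sys
S=grab('side',sys.argv[1]+'S.png');T=grab('top',sys.argv[1]+'T.png');s=env.state();print(s['time_s'],s['ee_pos'])
a=cv2.resize(S['image'][140:270,290:460],None,fx=4.5,fy=4.5,interpolation=cv2.INTER_CUBIC);cv2.imwrite('pics/e1.png',a[:,:,::-1])
b=cv2.resize(T['image'][100:230,280:420],None,fx=4.5,fy=4.5,interpolation=cv2.INTER_CUBIC);cv2.imwrite('pics/e2.png',b[:,:,::-1])
E
python3 d.py f1
```

```text
17.55 [ 593.82739127 -271.47208756  242.46852309]
```

View pics/e1.png

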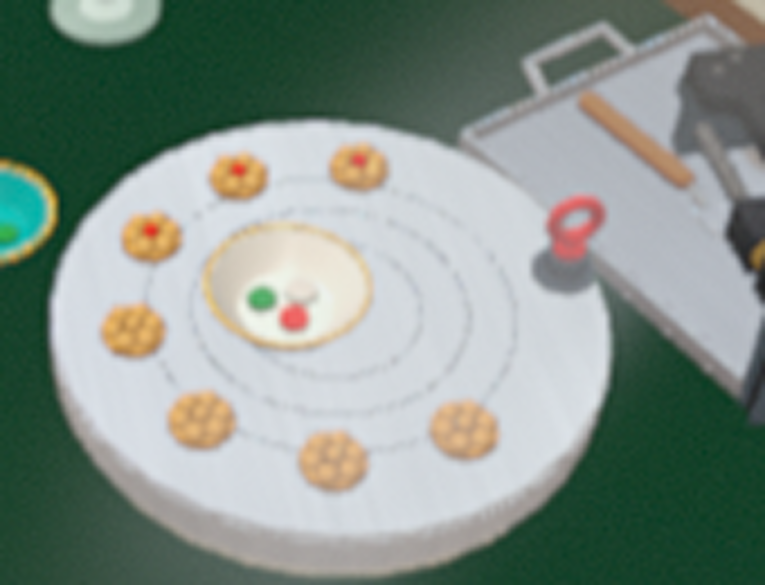

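View pics/e2.png

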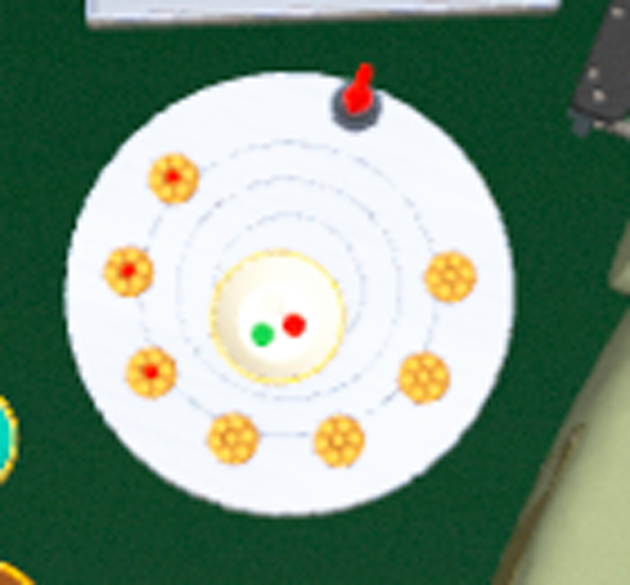

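```bash
python3 - <<'E'
from h import *
S0,T0=load('side0'),load('top0')
S=dict(S0);T=dict(T0)
S['image']=cv2.imread('pics/f1S.png')[:,:,::-1].copy();T['image']=cv2.imread('pics/f1T.png')[:,:,::-1].copy()
# cookies angle: mean rotation via ring boss + dish
for z in (110,): 
    for n,p in (('before',(383.3,144.2)),('after',(280+356/4.5,100+106/4.5))):
        q=plane(T,p,z)[:2]-AX; print(n,np.hypot(*q),np.degrees(np.arctan2(q[1],q[0])))
def cook(f,reg):
    h=cv2.cvtColor(f['image'],cv2.COLOR_RGB2HSV); m=((h[...,0]>8)&(h[...,0]<28)&(h[...,1]>110)).astype(np.uint8)
    out=[]
    for c in cv2.findContours(m,cv2.RETR_EXTERNAL,cv2.CHAIN_APPROX_NONE)[0]:
        M=cv2.moments(c)
        if M['m00']<20: continue
        q=plane(f,(M['m10']/M['m00'],M['m01']/M['m00']),115)[:2]-AX
        if abs(np.hypot(*q)-108)<8: out.append(np.degrees(np.arctan2(q[1],q[0]))%360)
    return np.sort(out)
a,b=cook(T0,0),cook(T,0);print(a.round(1),b.round(1))
d=plane(T,(280+278.5/4.5,100+316.5/4.5),129)[:2]-AX; print('dish',d,np.hypot(*d),np.degrees(np.arctan2(d[1],d[0])))
for n,f,c0 in (('before',S0,(416,221)),('after',S,(418,192))):
    m=redmask(f,c0,14); ys,xs=np.nonzero(m); print(n,xs.min(),xs.max(),ys.min(),ys.max(),m.sum())
for ang,name in ((-63,'before'),(-21.9,'after')):
    th=np.radians(ang);e=np.array([np.cos(th),np.sin(th)]);t=np.array([-e[1],e[0]])
    for zc in (144,150.5):
        pp=np.array([proj(S0,[*(AX+e*(133+17*np.cos(k))+t*s),zc+17*np.sin(k)]) for k in np.linspace(0,6.28,60) for s in(-3,3)]);print(name,zc,pp.min(0).round(1),pp.max(0).round(1), 'boss',proj(S0,[*(AX+e*133),121]).round(1))
E
```

```text
before 133.19713280653013 -63.9602213314869
after 132.40966161003684 -21.29521762011291
[  2.5  40.5  78.5 116.7 154.2 192.4 230.4] [ 45.4  83.5 121.3 159.1 197.1 235.2 273.2]
dish [-22.85476462   6.08716039] 23.651507087076233 165.08600588582397
before 412 422 214 227 63
after 413 421 184 195 31
before 144 [408.  212.9] [423.5 226.2] boss [413.9 226.1]
before 150.5 [408.4 211. ] [424.1 224.3] boss [413.9 226.1]
after 144 [409.4 184.5] [424.1 196.4] boss [415.  197.1]
after 150.5 [409.8 182.5] [424.6 194.5] boss [415.  197.1]
```

```bash
python3 - <<'E'
from h import *
S0=load('side0')['image']; S1=cv2.imread('pics/f1S.png')[:,:,::-1]
f=lambda im,x,y: cv2.resize(im[y-20:y+22,x-18:x+18],None,fx=10,fy=10,interpolation=cv2.INTER_CUBIC)
cv2.imwrite('pics/cmp.png',np.hstack([f(S0,416,221),f(S1,417,192)])[:,:,::-1])
L=load('side0')
for ang in (-63,-20.2,-21.9):
    th=np.radians(ang);e=np.array([np.cos(th),np.sin(th)])
    for z in (144,150.5): print(ang,z,'top',proj(L,[*(AX+e*133),z+17])-proj(L,[*(AX+e*133),121]), 'boss',proj(L,[*(AX+e*133),121]))
E
```

```text
-63 144 top [  3.10477356 -11.52191577] boss [413.90587252 226.11982371]
-63 150.5 top [  3.62999634 -13.47103461] boss [413.90587252 226.11982371]
-20.2 144 top [  2.90612028 -11.69778251] boss [414.49004846 195.96654135]
-20.2 150.5 top [  3.39637193 -13.67115481] boss [414.49004846 195.96654135]
-21.9 144 top [  2.93258265 -11.6940004 ] boss [415.04413208 197.10718641]
-21.9 150.5 top [  3.42735079 -13.66694353] boss [415.04413208 197.10718641]
```

View pics/cmp.png

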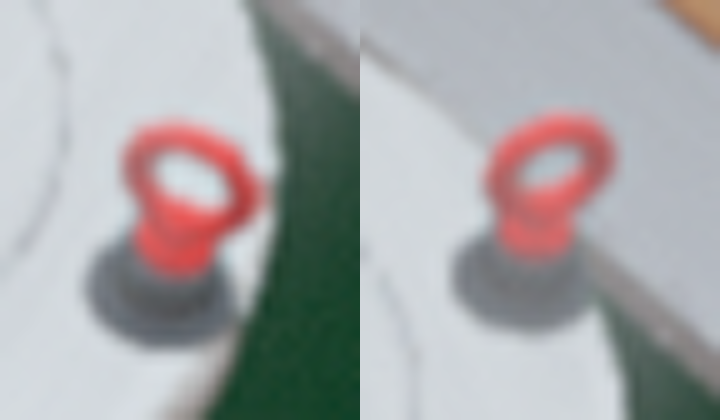

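Request:
{"method": "drive_tool", "body": {
  "series": [
    [1,[0,0,0],[0,0,0]],
    [1,[0,0,0],[0,0,0]],
    [1,[0,0,0],[0,0,0]],
    [1,[0,0,0],[0,0,0]],
    [1,[0,0,0],[0,0,0]]
  ]
}}

```text
time_s: 18.05
ee_pos: [594.4, -270.2, 242.6]
ee_rot: [180.0, -0.0, 68.0]
force: [-0.5, 0.5, -0.8]
gripper_width: 0.4
```

```bash
python3 st.py; python3 -c "
from workcell import env
print(env.job_done())"
```

```text
t 18.05 pos [ 594.4 -270.2  242.6] rot [ 1.800e+02 -1.000e-02  6.805e+01] w 0.45 r 240.7 ang -77.92 Ftan -0.4 Frad -0.6 Fz -0.8 T [-0.06  0.    0.03]
the job is handed in; nothing more can be done
None
```

The platter is one stop on, with the pin dropped home. I handed the job in at 18 s; no verdict was reported.

**What I did:** I gripped the red ring by its flat faces and drew it up about 8.5 mm. I turned the platter about 31° with the pin clear, then set the pin down on the index ring. From there I pushed the ring with a light 3.5 N grip on its top few millimetres only. When the pin dropped, the ring slid out from under the fingertips, so nothing pressed the pin against the notch.

**Last checks:**
- **Turn:** the cookies show 42.8° (0.747 rad), within the 36–54° range. The arm's own yaw showed only about 41° at the drop, a small disagreement.
- **Pin:** by image, the ring sits on its boss as it did at the start. If it were still standing on the index ring it would show about 2 px higher.
- **Dish:** it stands upright, about 3 mm from its spot.
- **Forces:** readings at the end of each call stayed below about 14 N. The arm was clear of everything, reading about 1 N or less.

**What went differently:** my first gentle closing caught the ring's thicker stem (11.5 mm instead of 8 mm), so I raised the grip 6 mm.

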